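# Start the propagator controller and set its air fader

### The job

Start the propagator from its controller: press the round key, then the square key, then the long bar key, one at a time, each fully home until you feel its stop and let it spring back, and keep the long bar key held down for about two seconds. Press gently, never ramming a key against its stop. Only after the keys, slide the black air fader so that it lines up with the dark steel pointer clip on the console's front edge, and leave the other things on the table where they are.

Things in the scene. Friction and masses are not known exactly. Their poses are not given: they have to be found in the camera images.
- console: white plastic controller fixed to the table, 290 mm wide (y). Origin: on the table under it; x points away from the robot side, z up. x -125 to -45 mm: level apron 50 mm high; from x = -45 mm a panel rises at 0.35 rad to 106 mm high at x = 110; back end at x = 128. Three keys stand across the panel at y = -88, 0, +88 mm, in changing order
- round_unit: round key: black round cap, 50 mm across, in a fixed steel collar. Origin: on the panel surface, on the key axis; axes as the console's (not tilted). Press along (0.343, 0, -0.939) of this frame, square to the panel. At rest the flat cap face stands 14 to 24 mm out from the origin along that axis (differs, not reported: feel for the stop). May sit in any of 3 places
- square_unit: square key: black square cap, 48 x 48 mm, in a fixed steel collar. Origin: on the panel surface, on the key axis; axes as the console's (not tilted). Press along (0.343, 0, -0.939) of this frame, square to the panel. At rest the flat cap face stands 14 to 24 mm out from the origin along that axis (differs, not reported: feel for the stop). May sit in any of 3 places
- bar_unit: long bar key: black cap 80 mm long up the slope, 24 mm wide, in a fixed steel collar. Origin: on the panel surface, on the key axis; axes as the console's (not tilted). Press along (0.343, 0, -0.939) of this frame, square to the panel. At rest the flat cap face stands 14 to 24 mm out from the origin along that axis (differs, not reported: feel for the stop). May sit in any of 3 places
- round_key (a joint): travel of the round key's cap: 0 m at rest, 0.010 m fully home on its stop. Spring: about 2 N at the start of travel, 7 N at the end, then a hard stop
- square_key (a joint): travel of the square key's cap: 0 m at rest, 0.010 m fully home on its stop. Spring: about 2 N at the start of travel, 7 N at the end, then a hard stop
- bar_key (a joint): travel of the long bar key's cap: 0 m at rest, 0.010 m fully home on its stop. Spring: about 2 N at the start of travel, 7 N at the end, then a hard stop
- fader (a joint): place of the fader along its track on the apron, 0 m at the console's -y end to 0.130 m at the +y end; friction about 2 N, stays where left
- fader_top (a point): middle of the top of the black fader grip, a block 28 mm (console x) by 24 mm (console y), whose top is 38 mm above the apron (88 mm above the table) and its underside 4 mm above the apron; its axes are the console's
- marker: dark steel pointer clip hooked over the console's front edge, 17 mm wide, 5 mm high on the apron, its point reaching 28 mm in from the edge, towards the track. Origin: on its centre line at the front top edge; y runs along the track. The fader lines up when fader_top has y = 0 in this frame
- dibber: yellow plastic T-handled dibber lying on the table, 207 mm long, 28 mm thick, handle bar 90 mm; origin under its middle, tip to +x. Leave alone
- pot: grey stoneware pot, 110 mm across, 100 mm high; origin under its middle. Leave alone
- fork: stainless hand fork with wooden handle, 288 mm long, 68 mm wide, 28 mm high, lying on the table, tines to +x; origin under its middle. Leave alone
- caddy_rim (a point): middle of one upper edge of the white square plastic caddy, 105 mm square, rim 109 mm high (plant labels in it reach 165 mm), that spins on a round turntable 150 mm across; the point is 51 mm from the turning axis. Leave alone

How it is judged:
By the outcome, as a careful person would: the job done as asked, in the order asked, and still so for the second after the job is handed in, with the robot touching nothing.
It also fails if it takes over 72 s, if anything falls off the work surface, if the arm or the gripper's body presses on something with over 40 N, if the wrist force passes 120 N, or if a joint passes its speed limit or range.

### The arm

A 6-joint arm with a two-finger parallel gripper is mounted at the origin on the work surface. World frame = base frame: x ahead of the robot, y to its left, z up, the work surface at z = 0. Lengths are in m, angles in rad, forces in N, time in s.
With the tool pointing down it reaches from about 0.425 to 0.95 m from the base axis. Payload 3.5 kg.
Tool frame: the origin (TCP) lies at the very end of the fingers, on their centre line; the grasp point (between the pads) lies 19 mm behind it (ctrl.pinch_z is the distance from the TCP to the grasp point, in m); z points along the fingers, y is the line along which they close (so a half turn about z gives the same grasp; the last joint's range is limited). The gripper opens to 85 mm and grips with 20 to 120 N. Pads are 22 mm wide; open, the fingers measure 114 mm over their backs; the gripper's body (76 mm by 85 mm) begins 54 mm behind the grasp point. The pads swing forward as they close: fully open they stand 13 mm farther back than shut.
Start: joints at [1.087, 0.286, 1.577, -0, 1.279, -0.15], TCP at [0.221, 0.638, 0.231] pointing down, gripper open.
Joint ranges: [-2.77, 2.77], [-0.9, 2.22], [0.21, 2.48], [-1.53, 4.67], [0.24, 2.81], [-2.84, 2.84]. Speed limits (rad/s): [2.79, 2.79, 3.14, 3.14, 3.14, 3.14].

### API

Orientations are given as a unit quaternion [x, y, z, w].
In Python, from plant import ctrl gives the robot as it stands. The module is installed in compiled form; this text tells all that it offers.
- The arm moves only by the shell command python3 -m crank 'ROWS' [OPENING] [FORCE]. ROWS is JSON, a list of rows, each a list of 6 numbers: the shift along the tool's x, y, z in cm, then the turn, a rotation vector about the tool's x, y, z in rad. In form: [[tx, ty, tz, rx, ry, rz], ...]. A call has 1 to 10 rows; each row is the pose to reach, as a shift and turn from the pose commanded when the call began, along the tool's axes at that moment; what a row does not reach only later rows make up. A row lasts 1/10 s, in which the tool goes at most 50 mm and 8.59 degrees, less where a joint would pass 70% of its speed; a pose out of reach is approached as far as the arm can. A call with a gripper value outside its range is refused whole. OPENING is the opening, from 0 (shut) to 1 (fully open), set as the call begins (- or left out, the last holds). The fingers move at their own pace and stop on an object; FORCE is the grip in N (left out, the last holds). Time passes only in rows, so rows that repeat a pose let the fingers close. It gives the time, the measured TCP pose, the force, the opening and the grip force at its end, in the units of the state.
- ctrl.get_state(): the state, without advancing time (a new reading comes with each control period).
- ctrl.read_camera(name): name is "side" or "top" or "wrist"; returns (picture, depth): 384x512x3 uint8, blue, green, red; 384x512 float32, m along the optical axis (not along the pixel's ray), 0 where there is no reading.
- ctrl.camera_info(name): a dict with "K" (3x3 intrinsics, pixels), "origin" and "orientation" of the camera in the world. Camera axes: x right, y down, z forward; pixel columns grow to the right and rows downward; lengths in m; the calibration is good to about 2 mm. A picture is of the moment at which its call begins: read the wrist's pose just before it. camera_info takes no time and is no camera call; for the wrist camera it gives the pose at the moment of the call.
- ctrl.sign_off(): hands the job in; it is judged then, once.
The state is a dict: "time": time; "qpos": joint angles; "dq": joint speeds; "joint_efforts": joint torques, N m; "eef_pos": TCP position; "tcp_rot": TCP orientation; "contact_force": force on the tool from outside, world axes, zero at the start; "wrist_torque": the same for the moment, N m; "opening": opening from 0.0 (shut) to 1.0 (fully open); "finger_force": force on a finger pad.
Only numpy, scipy, OpenCV 4.12 (cv2) and the standard library are available. Lean on these libraries where they do the work, as an engineer would, in place of code of your own. Each camera call takes 0.05 s, during which the arm holds its last target. There are 200 camera calls.

## Working session

There is one attempt and no reset: what is moved stays moved. The work goes in short steps, Python scripts to look and compute and a shell command to move; the robot and the scene stay as the last step left them, time stands still between calls to the robot, and variables do not carry over. Pictures are saved under pics/ and viewed, at most 10 in all, crops included, and the job is handed in when it is done.

```bash
mkdir -p pics; python3 - <<'E'
from plant import ctrl
import cv2,numpy as np
for n in ("top","side"):
    p,d=ctrl.read_camera(n); cv2.imwrite(f"pics/{n}0.png",p); np.save(f"pics/{n}0.npy",d)
    i=ctrl.camera_info(n); print(n,np.round(i["K"],1).tolist(),np.round(i["origin"],4),np.round(i["orientation"],4))
s=ctrl.get_state(); print({k:np.round(v,4).tolist() for k,v in s.items()})
E
```

```text
top [[444.3, 0.0, 253.8], [0.0, 444.3, 193.9], [0.0, 0.0, 1.0]] [ 0.42   -0.0162  1.5184] [-0.6964  0.7158 -0.0331  0.0388]
side [[378.4, 0.0, 253.4], [0.0, 378.4, 193.9], [0.0, 0.0, 1.0]] [ 0.4776 -1.0274  1.1285] [ 0.9244 -0.0304  0.0214 -0.3796]
{'time': 0.1, 'qpos': [1.087, 0.2871, 1.578, -0.0, 1.2786, -0.15], 'dq': [0.0001, -0.0013, -0.0047, -0.0005, -0.0001, -0.0001], 'joint_efforts': [0.0012, -40.7297, -29.37, -0.0001, 0.0034, -0.0], 'eef_pos': [0.2209, 0.6372, 0.2301], 'tcp_rot': [0.1661, 0.9861, -0.001, -0.0003], 'contact_force': [0.2665, 0.1947, -0.0445], 'wrist_torque': [-0.0346, 0.0021, 0.0315], 'finger_force': 0.0, 'opening': 1.0012}
```

View pics/top0.png

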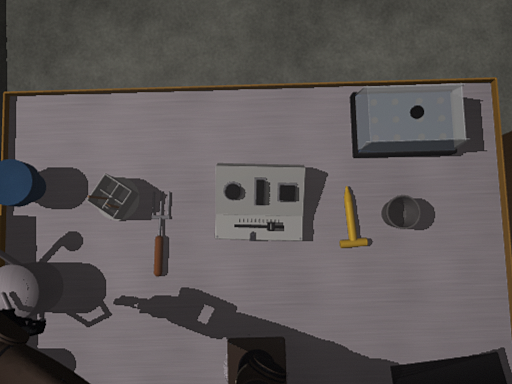

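View pics/side0.png

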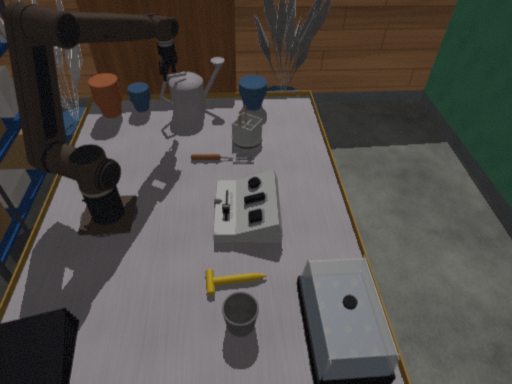

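The top view shows the console at x px 217–305, y px 164–241. The round key is at (234,191), the bar at (262,191) and the square at (288,192). The fader grip is near (277,227) and the pointer clip near (253,237). The side view agrees.

```bash
cat > h.py <<'E'
from plant import ctrl
import cv2,numpy as np
from scipy.spatial.transform import Rotation as R
def ray(i,u,v):
    K=np.array(i["K"]); d=np.stack([(np.asarray(u)-K[0,2])/K[0,0],(np.asarray(v)-K[1,2])/K[1,1],np.ones(np.shape(u))],-1)
    return R.from_quat(i["orientation"]).apply(d.reshape(-1,3)).reshape(d.shape)
def cloud(i,d):
    v,u=np.mgrid[:d.shape[0],:d.shape[1]]
    return np.array(i["origin"])+ray(i,u,v)*d[...,None]
def onz(i,u,v,z):
    r=ray(i,u,v); o=np.array(i["origin"]); return o+r*((z-o[2])/r[...,2])[...,None]
E
python3 - <<'E'
from h import *
i=ctrl.camera_info("top"); p=cv2.imread("pics/top0.png"); d=np.load("pics/top0.npy")
P=cloud(i,d)
print("table z",np.median(P[250:280,200:320,2]))
sub=np.zeros(d.shape,bool); sub[150:255,205:320]=1
m=(sub&(P[...,2]>0.03)&(d>0)).astype(np.uint8)
c=max(cv2.findContours(m,0,2)[0],key=cv2.contourArea)
print("console rect px",cv2.minAreaRect(c))
for (u,v) in [(234,191),(262,191),(288,192),(277,227),(253,237),(225,230),(295,235),(240,210),(240,172)]:
    print(u,v,np.round(P[v,u],4))
g=cv2.cvtColor(p,6)
dark=((g<75)&(m>0)).astype(np.uint8)
n,l,st,ce=cv2.connectedComponentsWithStats(dark)
for k in range(1,n):
    if st[k,4]>8: print(st[k],ce[k])
# apron z & panel fit
Q=P[(m>0)]; ap=Q[(abs(Q[:,2]-.05)<.006)]; print("apron",ap.mean(0),len(ap))
cv2.imwrite("pics/crop.png",cv2.resize(p[155:250,205:320],None,fx=6,fy=6,interpolation=cv2.INTER_CUBIC))
E
```

```text
table z 3.8219063773325956e-05
console rect px ((259.5, 201.5), (77.0, 89.0), 90.0)
234 191 [0.5764 0.0569 0.0963]
262 191 [ 0.5732 -0.0332  0.1033]
288 192 [ 0.5681 -0.1166  0.0988]
277 227 [ 0.4581 -0.0795  0.0573]
253 237 [4.276e-01 1.000e-04 5.780e-02]
225 230 [0.4531 0.0921 0.046 ]
295 235 [ 0.4304 -0.1376  0.0558]
240 210 [0.5173 0.0406 0.0562]
240 172 [0.6371 0.0359 0.1004]
[221 164  83   3  99] [262.3030303  165.19191919]
[255 179  15  26 335] [262.00597015 192.02686567]
[224 183  21  17 268] [234.28731343 191.65298507]
[279 185  20  17 324] [288.35493827 193.08024691]
[234 221  50  10 219] [265.92237443 226.03196347]
[250 232   6   9  48] [252.5    236.3125]
apron [ 0.46832332 -0.01804753  0.05037077] 2344
```

View pics/crop.png

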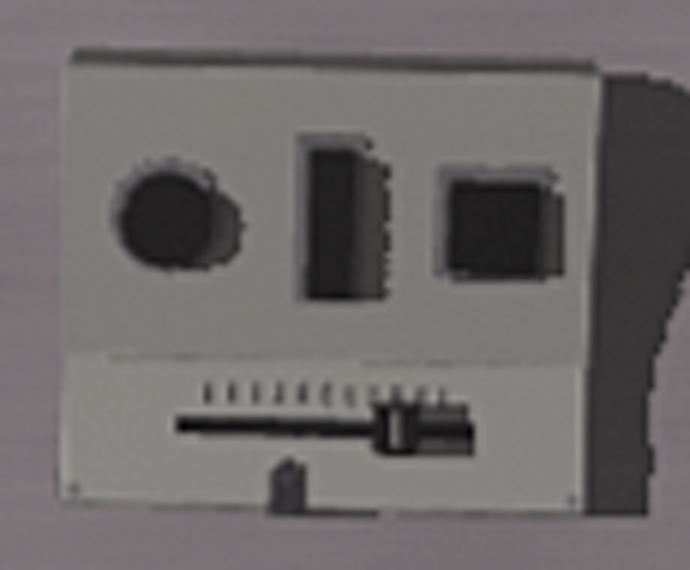

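Crop (×6): round cap at crop (166,220), bar (332,222) and square (496,229). The grip sits at about (397,428), and the clip's centre line is at crop x≈288. Next I work out the world pose.

```bash
python3 - <<'E'
from h import *
i=ctrl.camera_info("top"); d=np.load("pics/top0.npy"); P=cloud(i,d)
px=lambda a:(204.6+np.array(a)[:,0]/6,154.6+np.array(a)[:,1]/6)
u,v=px([(62,503),(583,512)]); A=onz(i,u,v,.05); print("front corners",A)
y=A[0]-A[1]; print("width",np.linalg.norm(y)); yaw=np.arctan2(-y[0],y[1]); print("yaw",yaw)
u,v=px([(75,63),(598,70)]); B=onz(i,u,v,.106); print("rear",B,np.linalg.norm(B[0]-B[1]), np.arctan2(-(B[0]-B[1])[0],(B[0]-B[1])[1]))
u,v=px([(166,220),(332,222),(496,229)])
for k,n in enumerate("RBS"):
    uu,vv=int(round(u[k])),int(round(v[k])); patch=P[vv-2:vv+3,uu-2:uu+3].reshape(-1,3); print(n,np.median(patch,0),patch[:,2].std())
u,v=px([(397,428),(288,490)]); print("fader",onz(i,u[:1],v[:1],.088),"mark",onz(i,u[1:],v[1:],.055))
ax=lambda z:0
E
```

```text
front corners [[ 0.42628694  0.12555801  0.05      ]
 [ 0.41369649 -0.15969354  0.05      ]]
width 0.2855292748586054
yaw -0.04410944276745503
rear [[ 0.66075721  0.10893364  0.106     ]
 [ 0.6489732  -0.17115639  0.106     ]] 0.2803378133028152 -0.042047407019217026
R [0.57630558 0.06323094 0.09843081] 0.002826240861028454
B [ 0.57028745 -0.0266671   0.10239722] 0.0028647438143348776
S [ 0.56506621 -0.11352758  0.09801065] 0.00338847613735492
fader [[ 0.46123181 -0.05824414  0.088     ]] mark [[0.43000435 0.00136214 0.055     ]]
```

```bash
cat >> h.py <<'E'
YAW=-0.043
ORG=np.array([0.545,-0.0225,0])
RC=R.from_euler('z',YAW)
def down(tilt=0.):  # tool z down, tilted towards +x console, tool y = console y
    z=np.array([np.sin(tilt),0,-np.cos(tilt)]); y=np.array([0,1.,0]); return RC*R.from_matrix(np.stack([np.cross(y,z),y,z],1))
def W(p): return ORG+RC.apply(p)
def row(pos,rot,p0=None,r0=None):
    s=ctrl.get_state(); p0=s["eef_pos"] if p0 is None else p0; r0=R.from_quat(s["tcp_rot"]) if r0 is None else r0
    t=r0.inv().apply(np.array(pos)-p0)*100; q=(r0.inv()*rot).as_rotvec(); print(np.round(np.r_[t,q],3).tolist())
E
python3 - <<'E'
from h import *
row([0.47,-0.02,0.30],down(0))
E
```

```text
[-45.07, -53.945, -6.892, -0.002, -0.001, -0.291]
```

```bash
python3 -m crank '[[-2,-3,-4,0,0,-0.1],[-5,-6,-6.9,0,0,-0.2],[-8,-9.5,-6.9,0,0,-0.29],[-11,-13,-6.9,0,0,-0.29],[-14,-17,-6.9,0,0,-0.29],[-17,-20.5,-6.9,0,0,-0.29],[-20,-24,-6.9,0,0,-0.29],[-23,-27.5,-6.9,0,0,-0.29],[-26,-31,-6.9,0,0,-0.29],[-29,-34.5,-6.9,0,0,-0.29]]' 0 30; python3 - <<'E'
from h import *
row([0.47,-0.02,0.30],down(0))
E
```

```text
time: 1.1
eef_pos: [0.382, 0.215, 0.3]
tcp_rot: [0.022, 1.0, -0.0, -0.0]
contact_force: [0.9, 0.0, -0.3]
opening: -0.0
finger_force: 0.0
[-9.807, -23.096, -0.002, -0.0, -0.0, -0.0]
```

```bash
python3 -m crank '[[-1.6,-4,0,0,0,0],[-3.2,-8,0,0,0,0],[-5,-12,0,0,0,0],[-6.6,-16,0,0,0,0],[-8.2,-20,0,0,0,0],[-9.8,-23.1,0,0,0,0],[-9.8,-23.1,0,0,0,0],[-9.8,-23.1,0,0,0,0]]'; python3 - <<'E'
from h import *
i=ctrl.camera_info("wrist"); p,d=ctrl.read_camera("wrist"); np.save("pics/w1.npy",d); cv2.imwrite("pics/w1.png",p)
import pickle; pickle.dump(i,open("pics/w1.pkl","wb")); print(i["origin"],R.from_quat(i["orientation"]).as_matrix().round(3))
E
```

```text
time: 1.9
eef_pos: [0.4696, -0.0186, 0.2997]
tcp_rot: [0.023, 1.0, 0.0, -0.001]
contact_force: [0.4, 0.2, -0.1]
opening: 0.001
finger_force: 0.0
[ 0.3993607  -0.01519908  0.44308362] [[ 0.046  0.959  0.278]
 [ 0.999 -0.044 -0.013]
 [ 0.     0.279 -0.96 ]]
```

View pics/w1.png

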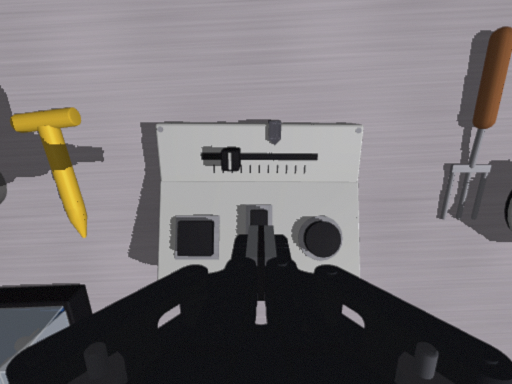

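The wrist view shows the console's front edge from (160,124) to (361,124), the square cap at (195,238) and the round cap at (322,238). The grip is at (231,158) and the clip at (274,131).

```bash
python3 - <<'E'
from h import *
import pickle; i=pickle.load(open("pics/w1.pkl","rb")); p=cv2.imread("pics/w1.png"); d=np.load("pics/w1.npy"); P=cloud(i,d)
A=onz(i,np.array([159.5,361.5]),np.array([124.,124.]),.05); y=A[1]-A[0]; print(A,np.linalg.norm(y),"yaw",np.arctan2(-y[0],y[1]),"front mid",A.mean(0))
g=cv2.cvtColor(p,6)
for n,(x0,x1,y0,y1,t) in dict(S=(170,222,212,262,45),R=(300,348,215,262,45),F=(217,245,144,174,45),M=(264,284,118,145,110)).items():
    m=(g[y0:y1,x0:x1]<t).astype(np.uint8); c=max(cv2.findContours(m,0,2)[0],key=cv2.contourArea); b=cv2.boundingRect(c); q=cv2.minAreaRect(c)
    cx,cy=q[0][0]+x0,q[0][1]+y0; k=P[int(cy)-3:int(cy)+4,int(cx)-3:int(cx)+4].reshape(-1,3); print(n,(cx,cy),q[1],b[0]+x0,b[1]+y0,b[2:],np.median(k,0))
z=np.hstack([cv2.resize(p[110:182,150:250],None,fx=5,fy=5,interpolation=cv2.INTER_CUBIC),cv2.resize(p[110:182,250:300],None,fx=5,fy=5,interpolation=cv2.INTER_CUBIC)])
cv2.imwrite("pics/w1c.png",cv2.convertScaleAbs(z,alpha=1.6,beta=30))
E
```

```text
[[ 0.41280281 -0.15525264  0.05      ]
 [ 0.42547706  0.12269504  0.05      ]] 0.27823650497120195 yaw -0.04556782147756392 front mid [ 0.41913994 -0.0162788   0.05      ]
S (195.0, 238.0) (34.0, 36.0) 177 221 (37, 35) [ 0.56418964 -0.11254296  0.09680489]
R (321.5, 238.5) (35.0, 35.0) 304 221 (36, 36) [0.57185224 0.05929051 0.09691962]
F (230.5, 159.0) (22.0, 27.0) 217 148 (28, 23) [ 0.45917552 -0.05710204  0.08933507]
M (272.329270362854, 131.5365867614746) (19.32552146911621, 24.40536880493164) 264 119 (20, 26) [ 0.42883583 -0.00101091  0.05552049]
```

View pics/w1c.png

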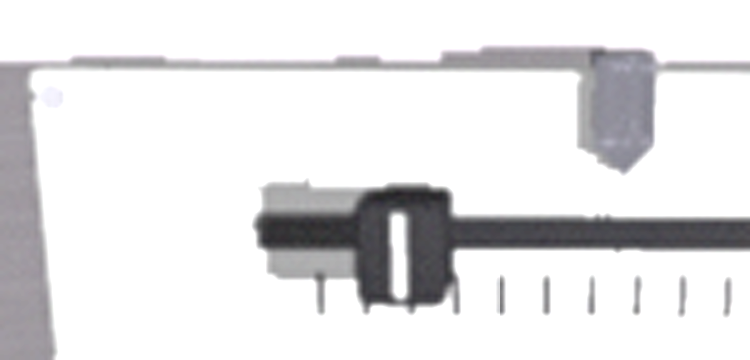

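The crop puts the clip's centre line at u≈274.7 and the grip's white line at u≈229.5. Both views agree on the console pose, so I move to hover over the round key.

```bash
cat >> h.py <<'E'
AX=np.array([-.343,0,.939])
KY=dict(R=.087,B=0.,S=-.089)
def key(k,h): return W(np.array([.0325,KY[k],.0783])+h*AX)
E
python3 - <<'E'
from h import *
import pickle; i=pickle.load(open("pics/w1.pkl","rb"))
f=RC.inv().apply(onz(i,229.5,159.,.088)-ORG); m=RC.inv().apply(onz(i,274.7,131.,.055)-ORG); print("fader",f,"marker",m)
row(key("R",.045),down(.35))
row(key("R",.045),down(.35),key("B",.045),down(.35))
E
```

```text
fader [-0.08409246 -0.03923434  0.088     ] marker [-0.11687355  0.02021992  0.055     ]
[-9.29, 8.559, 17.92, 0.001, -0.351, -0.001]
[0.0, 8.7, -0.0, 0.0, 0.0, 0.0]
```

```bash
python3 -m crank '[[-3,3,3,0,-0.12,0],[-6,6,6,0,-0.24,0],[-9.3,8.6,9,0,-0.35,0],[-9.3,8.6,12,0,-0.35,0],[-9.3,8.6,15,0,-0.35,0],[-9.3,8.6,17.9,0,-0.35,0],[-9.3,8.6,17.9,0,-0.35,0],[-9.3,8.6,17.9,0,-0.35,0]]'; python3 - <<'E'
from h import *
row(key("R",.045),down(.35)); s=ctrl.get_state(); print(s["contact_force"],s["contact_force"]@RC.apply(AX))
E
```

```text
time: 2.75
eef_pos: [0.5661, 0.0647, 0.1216]
tcp_rot: [0.021, 0.985, -0.004, 0.174]
contact_force: [0.5, -0.2, 0.3]
opening: 0.003
finger_force: 0.0
[0.063, -0.107, 0.083, 0.001, -0.0, 0.001]
[ 0.45837983 -0.21625204  0.31415044] 0.13471979290114677
```

```bash
python3 -m crank '[[0,-0.1,1.0,0,0,0],[0,-0.1,2.0,0,0,0],[0,-0.1,2.0,0,0,0]]'|grep -E "pos|force"; for k in 1 2 3; do python3 -m crank '[[0,0,0.15,0,0,0],[0,0,0.3,0,0,0]]'|grep -E "pos|contact"; done
```

```text
eef_pos: [0.5734, 0.0621, 0.1019]
contact_force: [0.4, 0.3, 0.0]
finger_force: 0.0
eef_pos: [0.5747, 0.0621, 0.1001]
contact_force: [0.3, 0.3, -0.1]
eef_pos: [0.5756, 0.0621, 0.0971]
contact_force: [-0.7, 0.7, 3.0]
eef_pos: [0.5766, 0.062, 0.0944]
contact_force: [-2.8, -0.8, 2.6]
```

```bash
python3 -m crank '[[0,0,0.2,0,0,0],[0,0,0.4,0,0,0],[0,0,0.4,0,0,0]]'|grep -E "pos|contact"; for k in 1 2; do python3 -m crank '[[0,0,0.05,0,0,0],[0,0,0.1,0,0,0]]'|grep -E "pos|contact"; done
```

```text
eef_pos: [0.578, 0.062, 0.0905]
contact_force: [-2.7, -0.4, 4.8]
eef_pos: [0.5784, 0.062, 0.0897]
contact_force: [-3.6, -0.1, 5.7]
eef_pos: [0.5787, 0.0619, 0.0887]
contact_force: [-3.7, -0.7, 6.8]
```

```bash
for k in 1 2; do python3 -m crank '[[0,0,0.03,0,0,0],[0,0,0.05,0,0,0]]'|grep -E "pos|contact"; done
```

```text
eef_pos: [0.5788, 0.0619, 0.0883]
contact_force: [-3.6, -1.2, 5.1]
eef_pos: [0.5789, 0.062, 0.0882]
contact_force: [-6.3, -1.0, 9.8]
```

```bash
python3 -m crank '[[0,0,0.02,0,0,0],[0,0,0.02,0,0,0]]'|grep -E "pos|contact"; python3 -m crank '[[0,0,-0.4,0,0,0],[0,0,-1.2,0,0,0],[0,0,-2.5,0,0,0],[0,0,-3,0,0,0],[0,0,-3,0,0,0],[0,0,-3,0,0,0]]'|grep -E "time|pos|contact"
python3 - <<'E'
from h import *
row(key("S",.045),down(.35))
E
```

```text
eef_pos: [0.579, 0.062, 0.0882]
contact_force: [-7.1, -0.7, 10.6]
time: 5.55
eef_pos: [0.5684, 0.0625, 0.1154]
contact_force: [0.1, 0.7, -0.2]
[0.057, -17.493, -0.573, -0.0, -0.0, -0.001]
```

Stop felt (z held at 0.0882 while force rose to about 12.5 N). Square key next.

```bash
python3 -m crank '[[0,-4,-0.6,0,0,0],[0,-8,-0.6,0,0,0],[0,-12,-0.6,0,0,0],[0,-16,-0.6,0,0,0],[0,-17.5,-0.6,0,0,0],[0,-17.5,-0.6,0,0,0],[0,-17.5,-0.6,0,0,0]]'|grep -E "pos|contact"; python3 -m crank '[[0,0,1,0,0,0],[0,0,2,0,0,0],[0,0,2,0,0,0]]'|grep -E "pos|contact";  for k in 1 2 3 ; do python3 -m crank '[[0,0,0.15,0,0,0],[0,0,0.3,0,0,0]]'|grep -E "pos|contact"; done
```

```text
eef_pos: [0.5585, -0.1121, 0.1204]
contact_force: [0.9, 0.3, -0.6]
eef_pos: [0.5648, -0.111, 0.0998]
contact_force: [0.4, -0.3, -0.4]
eef_pos: [0.567, -0.1122, 0.0994]
contact_force: [-0.6, 0.6, 0.7]
eef_pos: [0.568, -0.1127, 0.097]
contact_force: [-1.3, -0.1, 1.9]
eef_pos: [0.569, -0.1128, 0.0943]
contact_force: [-1.9, 0.7, 2.5]
```

```bash
python3 -m crank '[[0,0,0.2,0,0,0],[0,0,0.4,0,0,0],[0,0,0.4,0,0,0]]'|grep -E "pos|contact"; python3 -m crank '[[0,0,0.05,0,0,0],[0,0,0.1,0,0,0]]'|grep -E "pos|contact"; python3 -m crank '[[0,0,0.03,0,0,0],[0,0,0.05,0,0,0]]'|grep -E "pos|contact"
```

```text
eef_pos: [0.5704, -0.1128, 0.0903]
contact_force: [-2.2, 1.2, 3.8]
eef_pos: [0.5708, -0.1129, 0.0895]
contact_force: [-2.1, 0.7, 4.7]
eef_pos: [0.5709, -0.1129, 0.089]
contact_force: [-2.6, 2.2, 5.9]
```

```bash
for k in 1 2; do python3 -m crank '[[0,0,0.03,0,0,0],[0,0,0.05,0,0,0]]'|grep -E "pos|contact"; done
```

```text
eef_pos: [0.5711, -0.1129, 0.0885]
contact_force: [-3.0, 1.4, 5.7]
eef_pos: [0.5713, -0.1129, 0.0881]
contact_force: [-3.2, 0.9, 5.4]
```

```bash
for k in 1 2; do python3 -m crank '[[0,0,0.03,0,0,0],[0,0,0.05,0,0,0]]'|grep -E "pos|contact"; done
```

```text
eef_pos: [0.5714, -0.1129, 0.0878]
contact_force: [-5.5, 0.5, 7.5]
eef_pos: [0.5715, -0.1129, 0.0878]
contact_force: [-7.4, 1.2, 11.2]
```

Stop felt (z held at 0.0878, about 13 N). Release and go to the bar key.

```bash
python3 -m crank '[[0,0,-0.4,0,0,0],[0,0,-1.2,0,0,0],[0,0,-2.5,0,0,0],[0,0,-3.5,0,0,0],[0,0,-3.5,0,0,0],[0,0,-3.5,0,0,0]]'|grep -E "time|pos|contact"
python3 - <<'E'
from h import *
row(key("B",.045),down(.35))
E
```

```text
time: 9.25
eef_pos: [0.5593, -0.1124, 0.12]
contact_force: [0.1, -0.4, -0.4]
[0.093, 8.919, -0.097, -0.001, 0.001, -0.001]
```

```bash
python3 -m crank '[[0,4,0,0,0,0],[0,8,0,0,0,0],[0,8.8,0,0,0,0],[0,8.8,0,0,0,0],[0,8.8,0.8,0,0,0],[0,8.8,1.6,0,0,0],[0,8.8,1.6,0,0,0]]'|grep -E "pos|contact";  for k in 1 2 3 ; do python3 -m crank '[[0,0,0.15,0,0,0],[0,0,0.3,0,0,0]]'|grep -E "pos|contact"; done
```

```text
eef_pos: [0.568, -0.0255, 0.1027]
contact_force: [0.6, 0.8, 0.0]
eef_pos: [0.5699, -0.0252, 0.1017]
contact_force: [0.4, -0.1, -0.1]
eef_pos: [0.5709, -0.0252, 0.0994]
contact_force: [-2.5, -1.7, 2.3]
eef_pos: [0.572, -0.0251, 0.0965]
contact_force: [-3.8, -3.6, 3.8]
```

```bash
python3 -m crank '[[0,0,0.2,0,0,0],[0,0,0.4,0,0,0],[0,0,0.4,0,0,0]]'|grep -E "pos|contact"; python3 -m crank '[[0,0,0.03,0,0,0],[0,0,0.05,0,0,0]]'|grep -E "pos|contact"
```

```text
eef_pos: [0.5734, -0.0252, 0.0927]
contact_force: [-3.7, -4.0, 4.5]
eef_pos: [0.5735, -0.0252, 0.0924]
contact_force: [-5.2, -3.6, 5.9]
```

```bash
for k in 1 2; do python3 -m crank '[[0,0,0.03,0,0,0],[0,0,0.05,0,0,0]]'|grep -E "pos|contact"; done
```

```text
eef_pos: [0.5736, -0.0252, 0.0922]
contact_force: [-8.3, -3.0, 9.3]
eef_pos: [0.5737, -0.0252, 0.0922]
contact_force: [-11.2, -2.2, 11.4]
```

Stop felt. Hold for about 2 s, then release.

```bash
python3 -m crank '[[0,0,0,0,0,0],[0,0,0,0,0,0],[0,0,0,0,0,0],[0,0,0,0,0,0],[0,0,0,0,0,0],[0,0,0,0,0,0],[0,0,0,0,0,0],[0,0,0,0,0,0],[0,0,0,0,0,0],[0,0,0,0,0,0]]'|grep -E "time|pos|contact"; python3 -m crank '[[0,0,0,0,0,0],[0,0,0,0,0,0],[0,0,0,0,0,0],[0,0,0,0,0,0],[0,0,0,0,0,0],[0,0,0,0,0,0],[0,0,0,0,0,0],[0,0,0,0,0,0]]'|grep -E "time|pos|contact"; python3 -m crank '[[0,0,-0.4,0,0,0],[0,0,-1.2,0,0,0],[0,0,-2.5,0,0,0],[0,0,-4.5,0,0,0],[0,0,-6,0,0,0],[0,0,-6,0,0,0],[0,0,-6,0,0,0]]'|grep -E "time|pos|contact"
python3 - <<'E'
from h import *
row(W([-.085,-.0392,.14]),down(0))
E
```

```text
time: 12.45
eef_pos: [0.5737, -0.0252, 0.0922]
contact_force: [-10.2, -3.4, 11.3]
time: 13.25
eef_pos: [0.5736, -0.0252, 0.0922]
contact_force: [-9.2, -3.0, 11.3]
time: 13.95
eef_pos: [0.5532, -0.0235, 0.1473]
contact_force: [0.4, -0.5, -0.7]
[9.004, -3.858, -2.517, 0.0, 0.35, -0.001]
```

```bash
python3 -m crank '[[3,-1,-2,0,0.12,0],[6,-2.5,-2.5,0,0.24,0],[9,-3.9,-2.5,0,0.35,0],[9,-3.9,-2.5,0,0.35,0],[9,-3.9,-2.5,0,0.35,0],[9,-3.9,-2.5,0,0.35,0]]' 0.6 20|grep -E "time|pos|contact|open"
python3 - <<'E'
from h import *
row(W([-.085,-.0392,.060]),down(0))
i=ctrl.camera_info("wrist"); p,d=ctrl.read_camera("wrist"); cv2.imwrite("pics/w2.png",p)
E
```

```text
time: 14.55
eef_pos: [0.4588, -0.0584, 0.1397]
contact_force: [0.0, -0.6, 0.2]
opening: 0.596
[0.053, 0.033, 7.97, 0.001, 0.001, -0.001]
```

View pics/w2.png

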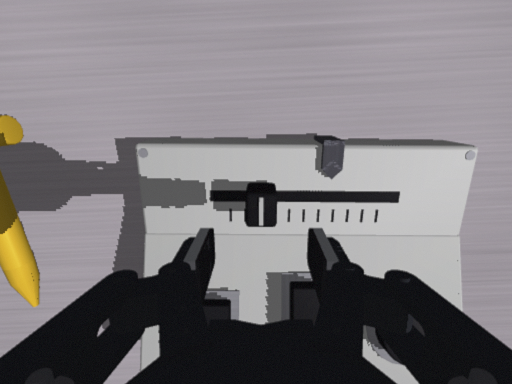

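The fingers straddle the grip: its line is at u=261, midway between the fingertips. The clip is at u≈332. Descend, grip lightly and compute the shift.

```bash
python3 - <<'E'
from h import *
i=ctrl.camera_info("wrist")
f=RC.inv().apply(onz(i,261.5,209.,.088)-ORG); m=RC.inv().apply(onz(i,332.,165.,.055)-ORG); print("fader",f,"marker",m,m-f)
E
python3 -m crank '[[0,0,3,0,0,0],[0,0,6,0,0,0],[0,0,7.5,0,0,0],[0,0,8,0,0,0],[0,0,8,0,0,0]]'|grep -E "time|pos|contact|open"
python3 -m crank '[[0,0,0,0,0,0],[0,0,0,0,0,0],[0,0,0,0,0,0],[0,0,0,0,0,0],[0,0,0,0,0,0],[0,0,0,0,0,0]]' 0.15 20|grep -E "time|pos|contact|open|finger"
```

```text
fader [-0.08297178 -0.03872599  0.088     ] marker [-0.10975298  0.02008692  0.055     ] [-0.0267812   0.05881292 -0.033     ]
time: 15.1
eef_pos: [0.4584, -0.0585, 0.0597]
contact_force: [-0.7, -0.3, 0.5]
opening: 0.598
time: 15.7
eef_pos: [0.4596, -0.0591, 0.0615]
contact_force: [-0.6, 1.2, 5.9]
opening: 0.278
finger_force: 25.3
```

```bash
python3 -m crank '[[0,0.6,0,0,0,0],[0,1.5,0,0,0,0],[0,2.5,0,0,0,0],[0,3.5,0,0,0,0],[0,4.5,0,0,0,0],[0,5.3,0,0,0,0],[0,5.7,0,0,0,0],[0,5.9,0,0,0,0],[0,5.9,0,0,0,0],[0,5.9,0,0,0,0]]'|grep -E "time|pos|contact|open|finger"
python3 - <<'E'
from h import *
s=ctrl.get_state();print("local",RC.inv().apply(s["eef_pos"]-ORG))
i=ctrl.camera_info("wrist"); p,d=ctrl.read_camera("wrist"); cv2.imwrite("pics/w3.png",p); print(i["origin"],i["orientation"])
E
```

```text
time: 16.7
eef_pos: [0.4626, -0.0001, 0.0615]
contact_force: [-0.2, -0.4, 5.5]
opening: 0.274
finger_force: 25.3
local [-0.08326813  0.01883464  0.06149742]
[0.39162159 0.00341649 0.20451687] [0.71494267 0.68431808 0.09868893 0.10404924]
```

View pics/w3.png

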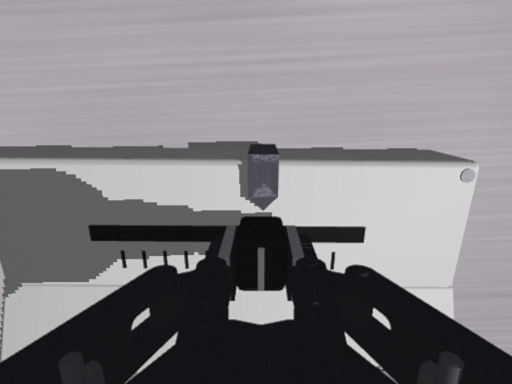

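The grip's line is at u≈261.5 and the clip's centre and tip at u≈263, so they are nearly aligned. Measure precisely before releasing.

```bash
python3 - <<'E'
from h import *
i=ctrl.camera_info("wrist"); p=cv2.imread("pics/w3.png"); g=cv2.cvtColor(p,6).astype(int)
for v in (170,180,188): 
    x=np.where(g[v,225:300]<130)[0]+225; r=g[v,240:290]; print(v,r.tolist())
for v in (255,270,282):
    r=g[v,250:275]; w=np.clip(r-60,0,None); print(v,(w*np.arange(250,275)).sum()/w.sum())
L=lambda u,v,z:RC.inv().apply(onz(i,u,v,z)-ORG).round(4)
for a in (261,262): print(L(a,270.,.088))
for a in (262,263,264): print(L(a,182.,.055))
E
```

```text
170 [97, 94, 95, 98, 95, 98, 96, 89, 78, 76, 75, 76, 77, 78, 79, 80, 78, 79, 78, 77, 77, 77, 76, 76, 77, 75, 78, 79, 80, 79, 77, 74, 74, 75, 75, 73, 75, 76, 114, 192, 204, 204, 204, 204, 203, 204, 204, 203, 205, 204]
180 [96, 94, 96, 95, 97, 96, 96, 88, 77, 75, 76, 77, 80, 78, 79, 79, 79, 79, 78, 77, 76, 76, 76, 78, 77, 78, 78, 80, 78, 77, 78, 76, 75, 74, 74, 74, 74, 83, 155, 199, 206, 204, 204, 205, 205, 204, 204, 205, 204, 202]
188 [130, 96, 96, 96, 96, 95, 96, 91, 78, 75, 77, 78, 75, 77, 79, 81, 90, 97, 103, 105, 97, 105, 105, 110, 108, 113, 115, 114, 112, 98, 82, 74, 74, 74, 75, 76, 73, 84, 162, 200, 204, 203, 204, 204, 205, 205, 204, 205, 204, 203]
255 260.56542056074767
270 260.57894736842104
282 260.60280373831773
[-0.0799  0.0192  0.088 ]
[-0.0799  0.0197  0.088 ]
[-0.1146  0.0198  0.055 ]
[-0.1146  0.0204  0.055 ]
[-0.1146  0.0209  0.055 ]
```

```bash
python3 -m crank '[[0,0.05,0,0,0,0],[0,0.1,0,0,0,0],[0,0.1,0,0,0,0],[0,0.1,0,0,0,0]]'|grep -E "pos|contact"
python3 -m crank '[[0,0,0,0,0,0],[0,0,0,0,0,0],[0,0,0,0,0,0],[0,0,0,0,0,0]]' 0.6|grep -E "pos|contact|open"
python3 -m crank '[[0,0,-2,0,0,0],[0,0,-5,0,0,0],[0,0,-9,0,0,0],[0,0,-12,0,0,0],[0,0,-12,0,0,0],[0,0,-12,0,0,0]]'|grep -E "time|pos|contact|open"
python3 - <<'E'
from h import *
i=ctrl.camera_info("wrist"); p,d=ctrl.read_camera("wrist"); cv2.imwrite("pics/w4.png",p); g=cv2.cvtColor(p,6)
import pickle; pickle.dump(i,open("pics/w4.pkl","wb"))
cv2.imwrite("pics/w4c.png",cv2.resize(p[110:230,190:330],None,fx=5,fy=5,interpolation=cv2.INTER_CUBIC))
E
```

```text
eef_pos: [0.4626, 0.0004, 0.0615]
contact_force: [-0.1, -1.5, 5.0]
eef_pos: [0.4606, 0.0013, 0.0596]
contact_force: [0.4, 0.0, -0.1]
opening: 0.6
time: 18.15
eef_pos: [0.4612, 0.0011, 0.1804]
contact_force: [0.0, 0.3, -0.4]
opening: 0.602
```

View pics/w4c.png

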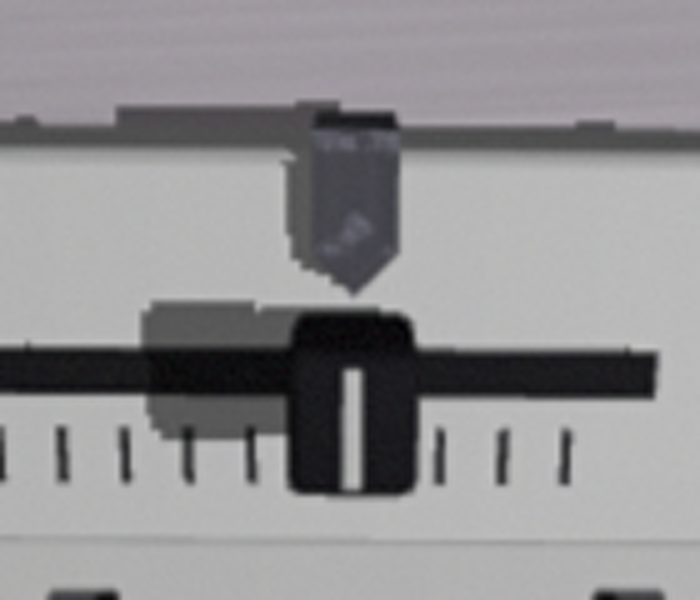

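The crop shows the grip's line at crop x≈352.5 and the clip's centre at ≈355 (edges 313 and 400, tip 353). Convert both to console y.

```bash
python3 - <<'E'
from h import *
import pickle; i=pickle.load(open("pics/w4.pkl","rb"))
L=lambda u,v,z:RC.inv().apply(onz(i,189.6+u/5,109.6+v/5,z)-ORG).round(4)
print("fader",L(352.5,428.,.088)); print("marker mid",L(356.5,200.,.055),"tip",L(353.,292.,.0545))
p=cv2.imread("pics/w4.png");g=cv2.cvtColor(p,6);print(g[145,245:275].tolist(),g[155,245:275].tolist(),g[195,250:270].tolist())
t,_=ctrl.read_camera("top"); cv2.imwrite("pics/top2.png",t); a=cv2.imread("pics/top0.png"); s=cv2.absdiff(a,t).max(2)
for n,(x0,x1,y0,y1) in dict(dib=(335,375,180,252),pot=(380,425,190,232),fork=(150,175,190,278),caddy=(88,135,172,222)).items(): print(n,(s[y0:y1,x0:x1]>40).sum())
E
```

```text
fader [-0.0812  0.0196  0.088 ]
marker mid [-0.117   0.0203  0.055 ] tip [-0.0988  0.0196  0.0545]
[184, 182, 118, 88, 87, 89, 88, 76, 70, 70, 71, 73, 72, 72, 72, 70, 69, 72, 71, 72, 69, 67, 66, 69, 98, 173, 186, 184, 184, 184] [185, 181, 117, 86, 85, 89, 88, 76, 71, 71, 73, 72, 71, 77, 91, 90, 94, 94, 95, 82, 72, 68, 67, 71, 102, 173, 184, 184, 184, 183] [23, 28, 26, 24, 24, 28, 21, 36, 100, 166, 179, 176, 92, 31, 26, 26, 26, 25, 27, 25]
dib 1058
pot 50
fork 0
caddy 0
```

```bash
python3 - <<'E'
import cv2
for n in ("top0","top2"):
    h=cv2.cvtColor(cv2.imread(f"pics/{n}.png"),cv2.COLOR_BGR2HSV); m=cv2.inRange(h,(20,120,30),(35,255,255)); m[:,:330]=0;m[:,385:]=0;m[:170]=0;m[260:]=0
    M=cv2.moments(m,True); print(n,M["m00"],M["m10"]/M["m00"],M["m01"]/M["m00"],cv2.boundingRect(m))
E
```

```text
top0 578.0 350.97923875432525 224.69031141868513 (340, 186, 28, 62)
top2 541.0 351.0221811460259 223.6358595194085 (340, 186, 28, 62)
```

The dibber hasn't moved; the difference was only the arm's shadow. The fader lines up with the clip to within about 0.5 mm and the arm is clear, so I hand in.

```bash
python3 -c "
from plant import ctrl
print(ctrl.sign_off())"
```

```text
the job is handed in; nothing more can be done
None
```

I pressed the round, square and bar keys to their stops in that order (peak about 12–15 N) and held the bar for about two seconds; the fader then went to within about 0.5 mm of the pointer clip, nothing else on the table was disturbed, and I handed in at about 18 s.

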